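# Ready the anatomy quiz console: carry handle back to its click, then the start keys

### The arm

A 6-joint arm with a two-finger parallel gripper is mounted at the origin on the work surface. World frame = base frame: x ahead of the robot, y to its left, z up, the work surface at z = 0. Lengths are in m, angles in rad, forces in N, time in s.
With the tool pointing down it reaches from about 0.3 to 0.825 m from the base axis. Payload 5.4 kg.
Tool frame: the origin (TCP) lies at the very end of the fingers, on their centre line; the grasp point (between the pads) lies 19 mm behind it (r.pinch_z is the distance from the TCP to the grasp point, in m); z points along the fingers, y is the line along which they close (so a half turn about z gives the same grasp; the last joint's range is limited). The gripper opens to 92 mm and grips with 3 to 60 N. Pads are 20 mm wide; open, the fingers measure 128 mm over their backs; the gripper's body (75 mm by 189 mm) begins 69 mm behind the grasp point.
Start: joints at [0.944, 0.158, 1.597, -0, 1.386, -0.21], TCP at [0.233, 0.526, 0.215] pointing down, gripper open.
Joint ranges: [-2.91, 2.91], [-0.94, 2.29], [0.18, 2.7], [-1.29, 4.43], [0.17, 2.64], [-3, 3]. Speed limits (rad/s): [2.57, 2.57, 3.14, 3.14, 3.14, 3.14].

### API

Orientations are given as a unit quaternion [x, y, z, w].
In Python, from bench import monitor, capture, finish_job, r gives the robot as it stands.
- The arm moves only by the tool jog_arm, never from a script. Its argument "steps" is text: rows parted by semicolons, each of 7 numbers parted by spaces: the shift along the tool's x, y, z in m, then the turn, a rotation vector about the tool's x, y, z in rad, then the closure, from 0 (fully open) to 1 (shut). A call has 1 to 12 rows; each row shifts and turns the commanded pose from where the row before left it, along the tool's axes as they then stand; what a row does not reach is not made up. A row lasts 1/10 s, in which the tool goes at most 50 mm and 8.59 degrees, less where a joint would pass 70% of its speed; a pose out of reach is approached as far as the arm can. A call with a gripper value outside its range is refused whole. The fingers move at their own pace and stop on an object; the grip force is fixed at half the most. Time passes only in rows, so rows that do not move let the fingers close. It gives the time, the measured TCP pose, the force, the opening and the grip force at its end, in the units of the state.
- monitor.read_state(): the state, without advancing time (a new reading comes with each control period).
- capture(name): name is "scene" or "top" or "wrist"; returns a dict with "color" (400x640x3 uint8, blue, green, red), "mtx" (3x3 intrinsics, pixels), "position" and "rotation" of the camera in the world. Camera axes: x right, y down, z forward; pixel columns grow to the right and rows downward; lengths in m; the calibration is good to about 2 mm. A picture is of the moment at which its call begins. There is no depth.
- finish_job(): hands the job in; it is judged then, once.
The state is a dict: "time": time; "qpos": joint angles; "joint_vel": joint speeds; "tau": joint torques, N m; "tcp_pos": TCP position; "eef_rot": TCP orientation; "wrist_force": force on the tool from outside, world axes, zero at the start; "ft_torque": the same for the moment, N m; "gripper_width": opening from 0.0 (shut) to 1.0 (fully open); "finger_force": force on a finger pad.
Only numpy, scipy, OpenCV 4.12 (cv2) and the standard library are available. Lean on these libraries where they do the work, as an engineer would, in place of code of your own. Each camera call takes 0.05 s, during which the arm holds its last target. There are 200 camera calls.

### The job

Get the anatomy quiz console ready for class: its carry handle is folded forward over the keys, so swing it up and over the top until it clicks fully home in its rear catch and stays there. Then press the start keys, each fully down and one at a time, in the order red, blue, cream. Do not press any key before the handle is home, and leave the anatomy models and the other equipment where they are.

Things in the scene. Friction and masses are not known exactly. Their poses are not given: they have to be found in the camera images.
- console: grey quiz console, fixed, 185 deep (x) x 230 wide (y) x 165 high mm. Origin: centre of its underside on the table; the keys are on its -x side, which faces the robot's left; +x points away from them, z up. White key face tilted 35 degrees towards -x. Above and behind the keys its head overhangs: z 115 to 165 mm, x -62 to +88 mm, full width; only a tilted gripper has room at the keys.
- bail (a joint): carry handle angle, rad: 0 folded forward (5 degrees above level, on the -x side), growing as it swings up and over to +x; hard stop at 2.007 (60 degrees above level, far side). Stiff hinge: it stays where left (1 N at the bar). A spring catch resists from about 1.71 to 1.86 (some 5 N at the bar) and holds it beyond; home is at the stop, 1.95 to 2.007.
- bail_grip (a point): middle of the handle's cross bar: black rubber sleeve 18 mm thick, 130 mm long, along the console's y axis, 155 mm from the hinge axis. The whole bar is 270 mm long (14 mm thick aluminium beyond the sleeve); 16 mm wide arms run from its ends to the hinge at the console's sides.
- bail_hinge (a point): point on the handle's hinge axis (parallel to the console's y axis) midway between the arms, 100 mm above the table and at x = +30 mm of the console.
- key_red_top (a point): centre of the top face of the red key: a round key 26 mm across standing 10 mm proud of a black round housing 42 mm across. The three keys stand in a row along the console's y axis 60 mm apart, in any order; their pressing direction is 35 degrees from vertical, down and towards the console's +x.
- key_red (a joint): travel of the red key in m: 0 up, 0.006 fully down (about 5 N); it springs back.
- key_blue_top (a point): centre of the top face of the blue key: a round key 26 mm across standing 10 mm proud of a black round housing 42 mm across. The three keys stand in a row along the console's y axis 60 mm apart, in any order; their pressing direction is 35 degrees from vertical, down and towards the console's +x.
- key_blue (a joint): travel of the blue key in m: 0 up, 0.006 fully down (about 5 N); it springs back.
- key_cream_top (a point): centre of the top face of the cream key: a round key 26 mm across standing 10 mm proud of a black round housing 42 mm across. The three keys stand in a row along the console's y axis 60 mm apart, in any order; their pressing direction is 35 degrees from vertical, down and towards the console's +x.
- key_cream (a joint): travel of the cream key in m: 0 up, 0.006 fully down (about 5 N); it springs back.
- kidney: glossy red kidney model lying on the table, 95 x 60 x 42 mm high, loose; origin under its middle
- vertebra: blue plastic vertebra on the table, 48 mm round body with a tail, 26 mm high, loose; origin under the round body
- heart: pale pink heart half on top of the grey shelf, 88 mm wide, 120 mm high, loose; origin under it
- femur: cream femur section standing on top of the grey shelf, 60 mm wide foot, 150 mm high, loose; origin under it
- jar: closed jar at the back of the table, 70 mm across, 110 mm high, loose; origin under it
- shelf: grey steel shelf at the right of the table, 520 mm long, 200 mm deep and 200 mm high, fixed; origin under its middle

How it is judged:
By the outcome, as a careful person would: the job done as asked, in the order asked, and still so for the second after the job is handed in, with the robot touching nothing.
It also fails if it takes over 67 s, if anything falls off the work surface, if the arm or the gripper's body presses on something with over 40 N, if the wrist force passes 120 N, or if a joint passes its speed limit or range.

## Working session

There is one attempt and no reset: what is moved stays moved. The work goes in short steps, Python scripts to look and compute and a tool call to move; the robot and the scene stay as the last step left them, time stands still between calls to the robot, and variables do not carry over. Pictures are saved under pics/ and viewed, at most 10 in all, crops included, and the job is handed in when it is done.

Besides the shell and the picture viewer there is one more tool, called after ">>>" by a JSON object that holds its "op" and its "data", one argument or row to a line. jog_arm: Moves the arm, as the interface text tells. Its arguments: {"type":"object","properties":{"steps":{"type":"string"}},"required":["steps"]}

```bash
ls; mkdir -p pics
python3 - <<'E'
from bench import monitor, capture, r
import cv2,pickle
d={n:capture(n) for n in("scene","top","wrist")}
pickle.dump(d,open('d0.pkl','wb'))
for n in d:
    cv2.imwrite(f'pics/{n}0.png',d[n]["color"]); print(n,d[n]["position"].round(3) if hasattr(d[n]["position"],'round') else d[n]["position"]); print(d[n]["rotation"]); print(d[n]["mtx"])
print(monitor.read_state()); print([a for a in dir(r) if a[0]!='_'])
E
```

```text
pics
scene [1.346 0.389 0.848]
[ 0.44495517  0.78344558 -0.37594618 -0.21654651]
[[403.11313611   0.         311.715837  ]
 [  0.         403.11313611 201.07559727]
 [  0.           0.           1.        ]]
top [ 0.412 -0.08   1.343]
[ 0.70713581 -0.70404313  0.04827839 -0.04417484]
[[436.70700911   0.         314.29869767]
 [  0.         436.70700911 196.43918536]
 [  0.           0.           1.        ]]
wrist [0.157 0.559 0.385]
[0.82879909 0.53997991 0.07934448 0.12336215]
[[284.48764334   0.         322.24152992]
 [  0.         284.48764334 194.81029228]
 [  0.           0.           1.        ]]
{'time': 0.15, 'qpos': array([ 9.43927988e-01,  1.58916492e-01,  1.59792366e+00, -1.47766452e-05,
        1.38619887e+00, -2.10132294e-01]), 'joint_vel': array([ 0.00159436, -0.0021077 , -0.0021153 , -0.0004087 ,  0.00193548,
       -0.00016235]), 'tau': array([ 3.21996322e-04, -3.85918915e+01, -3.22432852e+01,  7.01835263e-02,
        3.51447472e-02, -5.65674441e-05]), 'tcp_pos': array([0.23250056, 0.52537371, 0.21384791]), 'eef_rot': array([ 2.06862113e-01,  9.78369840e-01, -6.63725562e-04, -2.87260823e-04]), 'wrist_force': array([0.12494701, 0.53380702, 0.34224962]), 'ft_torque': array([-0.04451431,  0.02478764, -0.01651955]), 'finger_force': 0.0, 'gripper_width': 1.0020043019580194}
['PlanningError', 'pinch_z']
```

View pics/scene0.png

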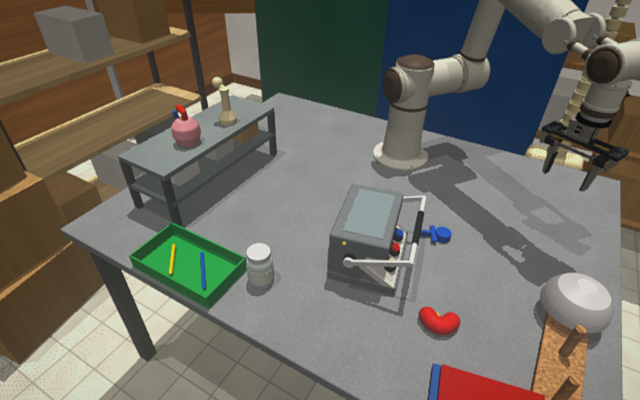

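View pics/top0.png

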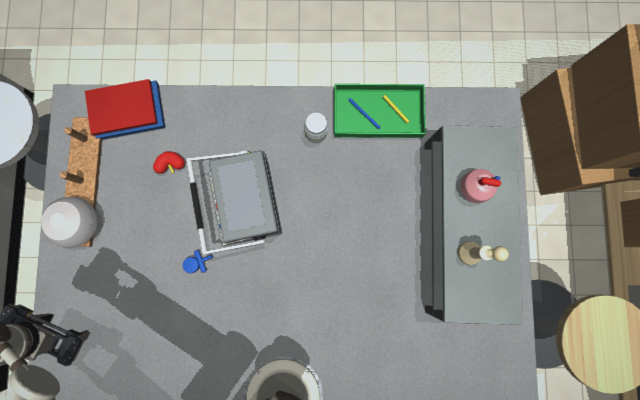

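The console is at about (235,198) in the top view, its key side facing image left (world +y). The bar's sleeve is at about (196,205), the kidney at (168,162) and the vertebra at (195,262). I'll zoom in for exact corners.

Run:
```python
import cv2,pickle
d=pickle.load(open('d0.pkl','rb'))
a=d['top']['color'][140:265,150:300]; b=d['scene']['color'][175:300,320:470]
cv2.imwrite('pics/ct.png',cv2.resize(a,None,fx=5,fy=4.8,interpolation=cv2.INTER_CUBIC)[:600,:750]); cv2.imwrite('pics/cs.png',cv2.resize(b,None,fx=5,fy=4.8,interpolation=cv2.INTER_CUBIC))
```

```text
(no output)
```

View pics/ct.png

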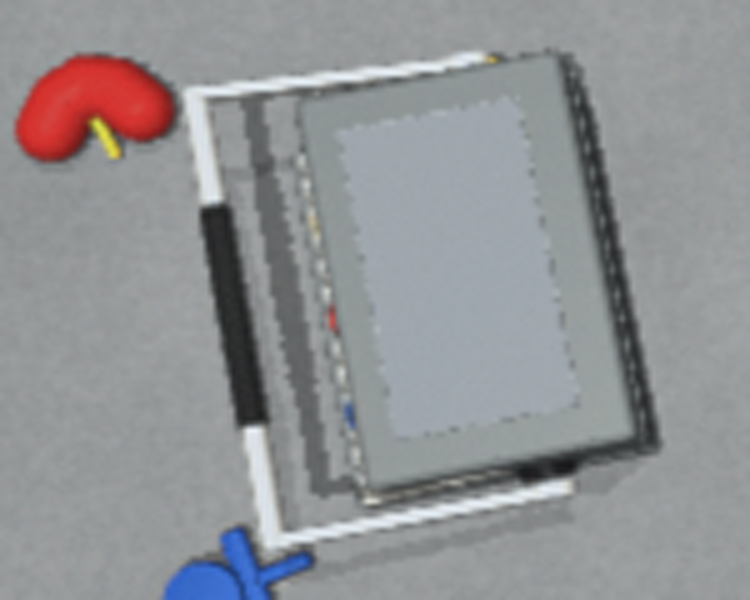

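View pics/cs.png

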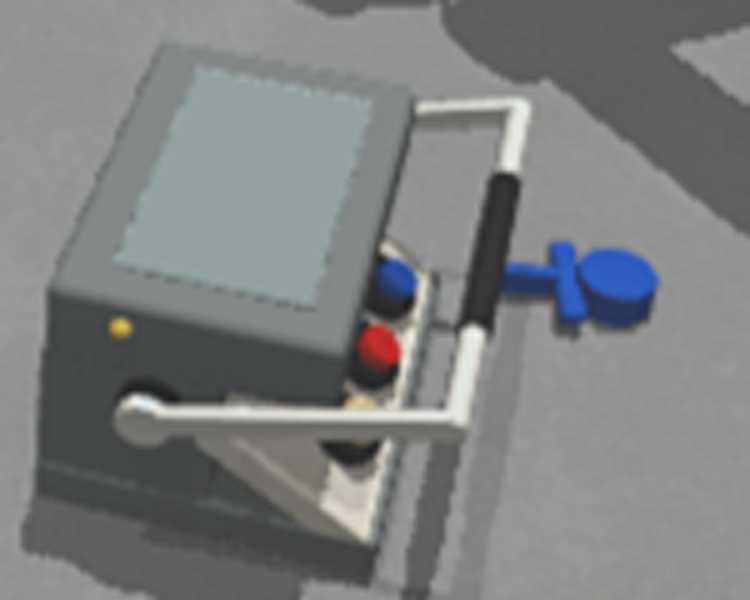

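The bar's sleeve and head corners are clear. Running along console y, the keys are cream at the far end (+x world), red in the middle and blue nearest the robot. Next I'll fit the console pose from both views.

```bash
cat > h.py <<'E'
import numpy as np,pickle
from scipy.spatial.transform import Rotation as R
def proj(c,P):
    rot=np.array(c['rotation']); M=R.from_quat(rot).as_matrix() if rot.size==4 else rot
    p=(np.atleast_2d(P)-c['position'])@M; q=p@np.array(c['mtx']).T
    return q[:,:2]/q[:,2:]
def con(p,P):
    x,y,a=p[:3]; P=np.atleast_2d(P); c,s=np.cos(a),np.sin(a)
    return np.c_[x+c*P[:,0]-s*P[:,1], y+s*P[:,0]+c*P[:,1], P[:,2]]
E
python3 - <<'E'
from h import *
from scipy.optimize import least_squares
d=pickle.load(open('d0.pkl','rb'))
bx,bz=.03-.155*np.cos(np.radians(5)),.1+.155*np.sin(np.radians(5))
H=[[-.062,.115,.165],[.088,.115,.165],[.088,-.115,.165],[-.062,-.115,.165],[bx,.065,bz],[bx,-.065,bz]]
T=np.array([[302,95],[562,55],[640,440],[368,490],[215,207],[252,425]])/[5,4.8]+[150,140]
S=np.array([[345,355],[52,290],[165,45],[412,90],[475,328],[505,175]])/[5,4.8]+[320,175]
K=np.array([[360,405],[382,343],[398,278]])/[5,4.8]+[320,175]
def keys(q): return np.array([[q[3],q[5]+.06*i,q[4]] for i in(1,0,-1)])
def f(q):
    return np.r_[(proj(d['top'],con(q,H))-T).ravel(),(proj(d['scene'],con(q,H))-S).ravel(),(proj(d['scene'],con(q,keys(q)))-K).ravel()]
s=least_squares(f,[.45,.1,-1.4,-.08,.06,0],loss='soft_l1'); 
print(s.x.round(4)); print(s.fun.reshape(-1,2).round(1).tolist())
print('std',(np.sqrt(np.diag(np.linalg.inv(s.jac.T@s.jac)))).round(4))
print(con(s.x,keys(s.x)).round(4), 'bar',con(s.x,[bx,0,bz]),'hinge',con(s.x,[.03,0,.1]))
print('vert/kidney px->', )
np.save('fit.npy',s.x)
E
```

```text
[ 0.5673  0.1201 -1.3695 -0.0678 -0.017  -0.0894]
[[-1.7, -0.2], [-0.0, -2.3], [-0.1, -0.6], [-0.8, -0.0], [1.1, 1.4], [1.2, 0.8], [0.1, -0.6], [-1.7, -1.5], [-0.7, -2.0], [2.0, -0.9], [-0.0, 12.1], [0.6, 11.4], [0.5, 0.3], [-0.3, -0.5], [-0.2, 0.2]]
std [0.0014 0.0011 0.0085 0.0031 0.0469 0.049 ]
[[ 0.5249  0.1807 -0.017 ]
 [ 0.4661  0.1687 -0.017 ]
 [ 0.4073  0.1567 -0.017 ]] bar [[0.54239646 0.2419722  0.11350914]] hinge [[0.57326593 0.09067918 0.1       ]]
vert/kidney px->
```

Run:
```python
from h import *
from scipy.optimize import least_squares
d=pickle.load(open('d0.pkl','rb'))
def H(q):
    a=q[6]+np.radians(5); bx,bz=.03-.155*np.cos(a),.1+.155*np.sin(a)
    return np.array([[-.062,.115,.165],[.088,.115,.165],[.088,-.115,.165],[-.062,-.115,.165],[bx,.065,bz],[bx,-.065,bz],[bx,.135,bz],[bx,-.135,bz],[.03,.135,.1]])
T=np.array([[302,95],[562,55],[640,440],[368,490],[215,207],[252,425],[193,92],[270,543]])/[5,4.8]+[150,140]
S=np.array([[345,355],[52,290],[165,45],[412,90],[475,328],[505,175],[462,428],[523,103],[140,418]])/[5,4.8]+[320,175]
K=np.array([[360,405],[382,343],[398,278]])/[5,4.8]+[320,175]
def keys(q): return np.array([[q[3],q[5]+.06*i,q[4]] for i in(1,0,-1)])
def f(q):
    h=con(q,H(q))
    return np.r_[(proj(d['top'],h[:8])-T).ravel(),(proj(d['scene'],h)-S).ravel(),(proj(d['scene'],con(q,keys(q)))-K).ravel(),q[5]/.002]
s=least_squares(f,[.56,.12,-1.37,-.08,.06,0,.2],loss='soft_l1'); q=s.x
print(q.round(4)); print(s.fun[:-1].reshape(-1,2).round(1).tolist())
print('std',(np.sqrt(np.diag(np.linalg.inv(s.jac.T@s.jac)))).round(4))
print(con(q,keys(q)).round(4), 'bar',con(q,H(q)[4:6]).mean(0),'hinge',con(q,[.03,0,.1]))
np.save('fit.npy',q)
```

```text
[ 5.6600e-01  1.2080e-01 -1.3663e+00 -7.0900e-02  6.5900e-02 -1.0000e-04
  2.4300e-01]
[[-2.1, 0.3], [-0.4, -1.9], [-0.3, -0.2], [-0.9, 0.5], [0.0, -0.6], [0.5, 0.1], [0.3, -1.0], [1.2, 1.0], [0.7, -0.8], [-1.1, -1.6], [-0.4, -2.2], [2.3, -1.1], [-0.2, 0.6], [0.4, 0.2], [-1.7, -0.2], [-0.2, 0.2], [0.4, 1.3], [0.2, 2.2], [-0.3, -0.3], [0.1, -0.9]]
std [0.0011 0.0009 0.0066 0.0018 0.0038 0.002  0.0128]
[[0.6102 0.2024 0.0659]
 [0.5514 0.1902 0.0659]
 [0.4927 0.178  0.0659]] bar [0.5422703  0.23495195 0.150271  ] hinge [[0.57204993 0.09138664 0.1       ]]
```

```bash
cat >> h.py <<'E'
q=np.load('fit.npy') if __import__('os').path.exists('fit.npy') else None
def cdir(v): return con([0,0,q[2]],v)[0]
def tool(xc,zc):
    "rotation from console-frame tool x and z directions"
    z=cdir(zc); z/=np.linalg.norm(z); x=cdir(xc); x=x-z*(x@z); x/=np.linalg.norm(x)
    return R.from_matrix(np.c_[x,np.cross(z,x),z])
def rows(poses,clos):
    "poses: list of (pos,R), first = start"
    out=[]
    for (p0,r0),(p1,r1) in zip(poses,poses[1:]):
        t=r0.inv().apply(np.array(p1)-p0); w=(r0.inv()*r1).as_rotvec()
        out.append(' '.join('%.4g'%round(v,4) for v in [*t,*w,clos]))
    print('; '.join(out))
def line(p0,r0,p1,r1,n):
    w=(r0.inv()*r1).as_rotvec()
    return [(p0+(np.array(p1)-p0)*i/n, r0*R.from_rotvec(w*i/n)) for i in range(n+1)]
def cur():
    from bench import monitor
    s=monitor.read_state(); return s['tcp_pos'],R.from_quat(s['eef_rot'])
E
python3 - <<'E'
from h import *
p,r=cur(); g=tool([0,-1,0],[0,0,-1])
a=q[6]+np.radians(5); b=con(q,[.03-.155*np.cos(a)-.003,0,.1+.155*np.sin(a)])[0]; print(b)
rows(line(p,r,b+[0,0,.07],g,12),.5)
E
```

```text
[0.54166099 0.23788942 0.150271  ]
-0.0333 -0.0115 -0.0005 -0.0001 -0.0001 -0.0518 0.5; -0.0326 -0.0132 -0.0005 -0.0001 -0.0001 -0.0518 0.5; -0.0319 -0.0149 -0.0005 -0.0001 -0.0001 -0.0518 0.5; -0.0311 -0.0165 -0.0005 -0.0001 -0.0001 -0.0518 0.5; -0.0302 -0.0181 -0.0005 -0.0001 -0.0001 -0.0518 0.5; -0.0292 -0.0196 -0.0005 -0.0001 -0.0001 -0.0518 0.5; -0.0282 -0.0211 -0.0005 -0.0001 -0.0001 -0.0518 0.5; -0.027 -0.0225 -0.0005 -0.0001 -0.0001 -0.0518 0.5; -0.0258 -0.0239 -0.0005 -0.0001 -0.0001 -0.0518 0.5; -0.0246 -0.0252 -0.0005 -0.0001 -0.0001 -0.0518 0.5; -0.0232 -0.0264 -0.0005 -0.0001 -0.0001 -0.0518 0.5; -0.0218 -0.0276 -0.0005 -0.0001 -0.0001 -0.0518 0.5
```

>>> {"op": "jog_arm", "data": {
  "steps": "-0.033 -0.012 -0.0005 0 0 -0.052 0.5; -0.033 -0.013 -0.0005 0 0 -0.052 0.5; -0.032 -0.015 -0.0005 0 0 -0.052 0.5; -0.031 -0.0165 -0.0005 0 0 -0.052 0.5; -0.03 -0.018 -0.0005 0 0 -0.052 0.5; -0.029 -0.0195 -0.0005 0 0 -0.052 0.5; -0.028 -0.021 -0.0005 0 0 -0.052 0.5; -0.027 -0.0225 -0.0005 0 0 -0.052 0.5; -0.026 -0.024 -0.0005 0 0 -0.052 0.5; -0.0245 -0.025 -0.0005 0 0 -0.052 0.5; -0.023 -0.0265 -0.0005 0 0 -0.052 0.5; -0.022 -0.0275 -0.0005 0 0 -0.052 0.5"
}}

```text
time: 1.35
tcp_pos: [0.5425, 0.2375, 0.2203]
eef_rot: [-0.104, 0.995, 0.0, -0.0]
wrist_force: [-0.1, 0.1, -0.9]
gripper_width: 0.5
finger_force: 0.0
```

Run:
```python
from h import *
from bench import monitor,capture
import cv2
p,r=cur(); g=tool([0,-1,0],[0,0,-1])
a=q[6]+np.radians(5); b=con(q,[.03-.155*np.cos(a)-.003,0,.1+.155*np.sin(a)])[0]
print(p,monitor.read_state()['gripper_width'],monitor.read_state()['qpos'])
rows(line(p,r,b+[0,0,-.019],g,5),.5)
c=capture('wrist'); pickle.dump(c,open('w1.pkl','wb')); im=c['color']
for P in con(q,[[.03-.155*np.cos(a),y,.1+.155*np.sin(a)] for y in(-.065,.065)]):
    u=proj(c,P)[0]; print(u); cv2.circle(im,tuple(map(int,u)),4,(0,255,0),1)
cv2.imwrite('pics/w1.png',im)
```

```text
[0.54246019 0.2374681  0.22025014] 0.49976540786644896 [ 2.08678279e-01  1.99090552e-01  1.53952112e+00  1.14917721e-04
  1.40366172e+00 -1.57136093e+00]
0.0001 0.0001 0.0178 0 -0.0001 0.0009 0.5; 0.0001 0.0001 0.0178 0 -0.0001 0.0009 0.5; 0.0001 0.0001 0.0178 0 -0.0001 0.0009 0.5; 0.0001 0.0001 0.0178 0 -0.0001 0.0009 0.5; 0.0001 0.0001 0.0178 0 -0.0001 0.0009 0.5
[319.89447329 130.19584657]
[319.49588104 268.70107819]
```

View pics/w1.png

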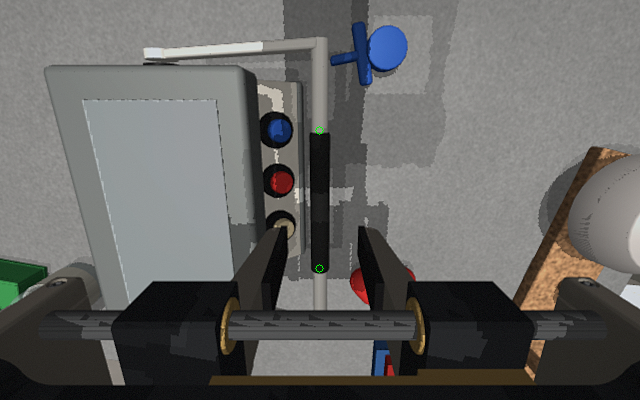

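The wrist view confirms the fit: the sleeve ends land on the markers at (320,130) and (319,269), between the fingers. The blue, red and cream keys are at (279,130), (282,182) and (284,225). Next I descend and grip.

>>> {"op": "jog_arm", "data": {
  "steps": "0 0 0.018 0 0 0 0.5; 0 0 0.018 0 0 0 0.5; 0 0 0.018 0 0 0 0.5; 0 0 0.018 0 0 0 0.5; 0 0 0.017 0 0 0 0.5; 0 0 0 0 0 0 1; 0 0 0 0 0 0 1; 0 0 0 0 0 0 1; 0 0 0 0 0 0 1; 0 0 0 0 0 0 1"
}}

```text
time: 2.4
tcp_pos: [0.5431, 0.2353, 0.132]
eef_rot: [-0.103, 0.995, -0.003, 0.001]
wrist_force: [3.0, -10.2, -3.9]
gripper_width: 0.187
finger_force: 30.0
```

Run:
```python
from h import *
p,r=cur()
# refine key row using wrist view (w1): predicted vs seen
c=pickle.load(open('w1.pkl','rb'))
print(proj(c,con(q,[[q[3],y,q[4]] for y in(-.06,0,.06)])).round(1))
a0=q[6]+np.radians(5)
def P(a,sh=0): return con(q,[.03-.155*np.cos(a),0,.1+.155*np.sin(a)])[0]
p0=P(a0); n=24; g=tool([0,-1,0],[0,0,-1])
A=np.linspace(a0,1.70+np.radians(5),n+1)
print(p-p0)
L=[(P(a),g) for a in A]
rows(L,1)
```

```text
[[279.5 129.1]
 [281.4 181.3]
 [283.2 228.3]]
[ 0.00081406  0.00033944 -0.01825118]
-0 -0.0033 -0.0088 0 0 0 1; 0 -0.0038 -0.0086 0 0 0 1; -0 -0.0044 -0.0083 0 0 0 1; 0 -0.0049 -0.0081 0 0 0 1; -0 -0.0053 -0.0077 0 0 0 1; 0 -0.0058 -0.0074 0 0 0 1; -0 -0.0062 -0.007 0 0 0 1; 0 -0.0067 -0.0067 0 0 0 1; -0 -0.007 -0.0062 0 0 0 1; 0 -0.0074 -0.0058 0 0 0 1; -0 -0.0077 -0.0053 0 0 0 1; 0 -0.0081 -0.0049 0 0 0 1; -0 -0.0083 -0.0044 0 0 0 1; 0 -0.0086 -0.0038 0 0 0 1; -0 -0.0088 -0.0033 0 0 0 1; 0 -0.009 -0.0028 0 0 0 1; 0 -0.0091 -0.0022 0 0 0 1; -0 -0.0093 -0.0017 0 0 0 1; -0 -0.0093 -0.0011 0 0 0 1; -0 -0.0094 -0.0005 0 0 0 1; 0 -0.0094 0 0 0 0 1; -0 -0.0094 0.0006 0 0 0 1; 0 -0.0093 0.0012 0 0 0 1; -0 -0.0092 0.0017 0 0 0 1
```

Gripped: the 17 mm opening matches the sleeve, and the key row prediction matches the wrist view within about 3 px. Now the swing, first half.

>>> {"op": "jog_arm", "data": {
  "steps": "0 -0.0055 -0.0088 0 0 0 1; 0 -0.0038 -0.0086 0 0 0 1; 0 -0.0044 -0.0083 0 0 0 1; 0 -0.0049 -0.0081 0 0 0 1; 0 -0.0053 -0.0077 0 0 0 1; 0 -0.0058 -0.0074 0 0 0 1; 0 -0.0062 -0.007 0 0 0 1; 0 -0.0067 -0.0067 0 0 0 1; 0 -0.007 -0.0062 0 0 0 1; 0 -0.0074 -0.0058 0 0 0 1; 0 -0.0077 -0.0053 0 0 0 1; 0 -0.0081 -0.0049 0 0 0 1"
}}

```text
time: 3.6
tcp_pos: [0.5567, 0.1714, 0.221]
eef_rot: [-0.104, 0.995, 0.004, 0.002]
wrist_force: [-4.2, 11.5, 11.5]
gripper_width: 0.185
finger_force: 30.0
```

>>> {"op": "jog_arm", "data": {
  "steps": "0 -0.0083 -0.0044 0 0 0 1; 0 -0.0086 -0.0038 0 0 0 1; 0 -0.0088 -0.0033 0 0 0 1; 0 -0.009 -0.0028 0 0 0 1; 0 -0.0091 -0.0022 0 0 0 1; 0 -0.0093 -0.0017 0 0 0 1; 0 -0.0093 -0.0011 0 0 0 1; 0 -0.0094 -0.0005 0 0 0 1; 0 -0.0094 0 0 0 0 1; 0 -0.0094 0.0006 0 0 0 1; 0 -0.0093 0.0012 0 0 0 1; 0 -0.0092 0.0017 0 0 0 1"
}}

```text
time: 4.8
tcp_pos: [0.58, 0.0607, 0.235]
eef_rot: [-0.104, 0.995, 0.0, 0.002]
wrist_force: [0.8, 4.3, 4.5]
gripper_width: 0.183
finger_force: 30.0
```

Run:
```python
from h import *
from bench import monitor
import cv2
p,r=cur(); g=tool([0,-1,0],[0,0,-1])
def P(a): return con(q,[.03-.155*np.cos(a),0,.1+.155*np.sin(a)])[0]
a=1.70+np.radians(5)
pin=p+r.apply([0,0,-.019])
print('pinch',pin,'expected',P(a),'hinge',con(q,[.03,0,.1])[0]); 
v=R.from_euler('z',-q[2]).apply(pin-con(q,[.03,0,.1])[0]); print('rel',v,np.hypot(v[0],v[2]),np.arctan2(v[2],-v[0])-np.radians(5))
rows([(P(x),g) for x in np.linspace(a,2.01+np.radians(5),7)],1)
```

```text
pinch [0.57992432 0.06069582 0.25401699] expected [0.57881161 0.05878909 0.25138256] hinge [0.57204993 0.09138664 0.1       ]
rel [0.03165045 0.00147679 0.15401699] 0.15723544358240782 1.6862079909998884
-0 -0.0078 0.0019 0 0 0 1; 0 -0.0077 0.0023 0 0 0 1; -0 -0.0075 0.0027 0 0 0 1; 0 -0.0074 0.0031 0 0 0 1; -0 -0.0072 0.0035 0 0 0 1; 0 -0.007 0.0038 0 0 0 1
```

Good tracking. I push through the catch to the stop, with slight overtravel.

>>> {"op": "jog_arm", "data": {
  "steps": "0 -0.008 0.002 0 0 0 1; 0 -0.0077 0.0023 0 0 0 1; 0 -0.0075 0.0027 0 0 0 1; 0 -0.0074 0.0031 0 0 0 1; 0 -0.0072 0.0035 0 0 0 1; 0 -0.007 0.0038 0 0 0 1; 0 -0.003 0.0015 0 0 0 1; 0 0 0 0 0 0 1"
}}

```text
time: 5.6
tcp_pos: [0.5895, 0.0148, 0.2146]
eef_rot: [-0.103, 0.995, 0.001, 0.001]
wrist_force: [2.8, 6.6, 4.4]
gripper_width: 0.185
finger_force: 30.0
```

```bash
cat >> h.py <<'E'
def bail():
    p,r=cur(); v=R.from_euler('z',-q[2]).apply(p+r.apply([0,0,-.019])-con(q,[.03,0,.1])[0]); print('rel',v,np.hypot(v[0],v[2]),'ang',np.arctan2(v[2],-v[0])-np.radians(5))
E
python3 -c "
from h import *; bail()"
```

```text
rel [0.07856356 0.00149907 0.13364714] 0.15502835777749185 ang 2.0149625321762477
```

>>> {"op": "jog_arm", "data": {
  "steps": "0 -0.003 0.0015 0 0 0 1; 0 -0.002 0.001 0 0 0 1; 0 0 0 0 0 0 1"
}}

```text
time: 5.9
tcp_pos: [0.5897, 0.0146, 0.2144]
eef_rot: [-0.105, 0.995, 0.005, 0.001]
wrist_force: [-5.2, 21.1, 16.0]
gripper_width: 0.19
finger_force: 30.0
```

```bash
python3 -c "
from h import *; bail()"
```

```text
rel [0.07893215 0.0016215  0.13342152] 0.1550212483216591 ang 2.017749898299099
```

At the stop: no further motion as the force rises to about 26 N. I release, rise and work out the way to the keys.

>>> {"op": "jog_arm", "data": {
  "steps": "0 0.004 -0.002 0 0 0 1; 0 0 0 0 0 0 0.5; 0 0 0 0 0 0 0.5; 0 0 0 0 0 0 0.5; 0 0 -0.02 0 0 0 0.5; 0 0 -0.03 0 0 0 0.5; 0 0 -0.035 0 0 0 0.5; 0 0 -0.02 0 0 0 0.5; 0 0 0 0 0 0 0.5"
}}

```text
time: 6.8
tcp_pos: [0.5906, 0.0119, 0.3217]
eef_rot: [-0.103, 0.995, -0.001, 0.003]
wrist_force: [-0.8, -0.1, -0.1]
gripper_width: 0.504
finger_force: 0.0
```

Run:
```python
from h import *
from bench import monitor,capture
import cv2
p,r=cur(); s=monitor.read_state(); print(p,s['wrist_force'],s['qpos'])
c=capture('scene'); t=capture('top'); 
B=[]
for a in (1.8,1.95,2.007):
    a+=np.radians(5); B+=list(con(q,[[.03-.155*np.cos(a),y,.1+.155*np.sin(a)] for y in(-.065,.065)]))
for n,c in(('s',c),('t',t)): print(n,proj(c,np.array(B)).round(1).tolist())
u=proj(t,np.array(B)).astype(int); im=t['color'].copy()
x,y=u.mean(0).astype(int); cv2.imwrite('pics/b_t.png',np.hstack([cv2.resize(im[y-50:y+50,x-50:x+50],(400,400)),cv2.resize((lambda c,m:c['color'][m[1]-50:m[1]+50,m[0]-50:m[0]+50])(c,proj(c,np.array(B)).mean(0).astype(int)),(400,400))]))
print('crop origins',x-50,y-50,proj(c,np.array(B)).mean(0).astype(int)-50)
z=np.array([np.sin(np.radians(35)),0,-np.cos(np.radians(35))]); g=tool([-1,0,0],z)
K=np.array([q[3],0,q[4]]); W=con(q,K-.2*z)[0]; print('W',W)
rows(line(p,r,W,g,14),1)
```

```text
[0.5905939  0.01188179 0.32173405] [-0.75210333 -0.10057927 -0.06173838] [-1.83861941e-01  1.46988504e-01  1.40074141e+00 -7.49921449e-04
  1.58792298e+00 -1.96113736e+00]
s [[353.6, 168.3], [340.3, 196.6], [345.6, 169.5], [331.7, 197.6], [342.7, 170.3], [328.6, 198.3]]
t [[267.6, 211.1], [258.2, 161.4], [276.3, 209.7], [266.8, 160.5], [279.4, 209.3], [269.9, 160.3]]
crop origins 219 135 [219 135]
W [0.52825223 0.30253203 0.22975537]
0.0001 0.0213 0.0065 0.0343 -0.0337 0.1084 1; 0.0027 0.0213 0.0057 0.0343 -0.0337 0.1084 1; 0.0051 0.0211 0.0049 0.0343 -0.0337 0.1084 1; 0.0075 0.0205 0.0039 0.0343 -0.0337 0.1084 1; 0.0098 0.0197 0.003 0.0343 -0.0337 0.1084 1; 0.012 0.0186 0.0019 0.0343 -0.0337 0.1084 1; 0.014 0.0172 0.0009 0.0343 -0.0337 0.1084 1; 0.0158 0.0156 -0.0002 0.0343 -0.0337 0.1084 1; 0.0174 0.0138 -0.0013 0.0343 -0.0337 0.1084 1; 0.0187 0.0118 -0.0023 0.0343 -0.0337 0.1084 1; 0.0198 0.0096 -0.0033 0.0343 -0.0337 0.1084 1; 0.0206 0.0073 -0.0043 0.0343 -0.0337 0.1084 1; 0.0211 0.0049 -0.0052 0.0343 -0.0337 0.1084 1; 0.0213 0.0024 -0.006 0.0343 -0.0337 0.1084 1
```

View pics/b_t.png

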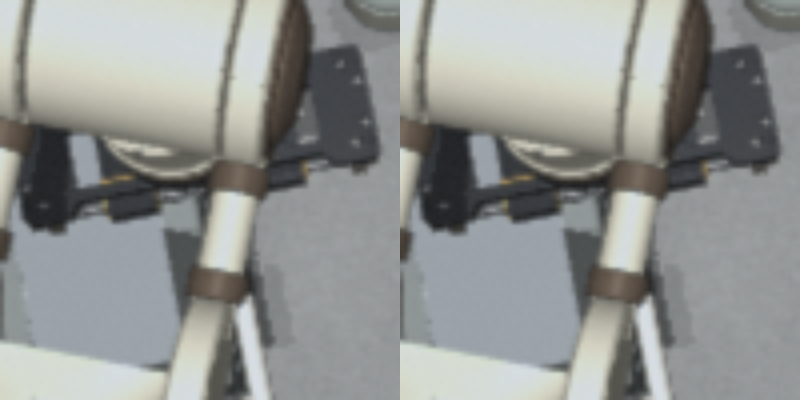

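Both crops came from the top view, and the arm hides the bar in it. I move to the hover point over the key side and check the handle from there.

>>> {"op": "jog_arm", "data": {
  "steps": "0.0001 0.0213 0.0065 0.034 -0.034 0.108 1; 0.0027 0.0213 0.0057 0.034 -0.034 0.108 1; 0.0051 0.0211 0.0049 0.034 -0.034 0.108 1; 0.0075 0.0205 0.0039 0.034 -0.034 0.108 1; 0.0098 0.0197 0.003 0.034 -0.034 0.108 1; 0.012 0.0186 0.0019 0.034 -0.034 0.108 1; 0.014 0.0172 0.0009 0.034 -0.034 0.108 1; 0.0158 0.0156 -0.0002 0.034 -0.034 0.108 1; 0.0174 0.0138 -0.0013 0.034 -0.034 0.108 1; 0.0187 0.0118 -0.0023 0.034 -0.034 0.108 1; 0.0198 0.0096 -0.0033 0.034 -0.034 0.108 1; 0.0206 0.0073 -0.0043 0.034 -0.034 0.108 1"
}}

```text
time: 8.1
tcp_pos: [0.533, 0.2622, 0.2374]
eef_rot: [0.514, 0.815, -0.169, 0.206]
wrist_force: [0.5, 0.9, -0.3]
gripper_width: 0.001
finger_force: 0.0
```

>>> {"op": "jog_arm", "data": {
  "steps": "0.0211 0.0049 -0.0052 0.034 -0.034 0.108 1; 0.0213 0.0024 -0.006 0.034 -0.034 0.108 1; 0 0 0 0 0 0 1; 0 0 0 0 0 0 1"
}}

```text
time: 8.5
tcp_pos: [0.5246, 0.3029, 0.2249]
eef_rot: [0.597, 0.744, -0.191, 0.232]
wrist_force: [0.4, 0.3, 0.7]
gripper_width: 0.005
finger_force: 0.0
```

Run:
```python
from h import *
from bench import monitor,capture
import cv2
p,r=cur(); s=monitor.read_state(); print(p,s['wrist_force'],s['qpos'],s['gripper_width'])
cs={n:capture(n) for n in('scene','wrist','top')}; pickle.dump(cs,open('d2.pkl','wb'))
B=[]
for a in (1.8,2.007):
    a+=np.radians(5); B+=list(con(q,[[.03-.155*np.cos(a),y,.1+.155*np.sin(a)] for y in(-.065,.065)]))
a=cs['scene']['color'][130:290,290:450]; b=cs['wrist']['color'].copy()
c=cs['top']['color'][130:290,190:350]
print('B scene',(proj(cs['scene'],np.array(B))-[290,130]).round(1).tolist(),'B top',(proj(cs['top'],np.array(B))-[190,130]).round(1).tolist())
k=proj(cs['wrist'],con(q,[[q[3],y,q[4]] for y in(-.06,0,.06)])); print('keys wrist',k.round(1))
for u in k: cv2.circle(b,tuple(map(int,u)),2,(0,255,0),-1)
m=np.zeros((500,800,3),np.uint8); m[:250,:250]=cv2.resize(a,(250,250)); m[250:,:250]=cv2.resize(c,(250,250)); m[:340,250:]=cv2.resize(b,(550,340)); cv2.imwrite('pics/m2.png',m)
z=np.array([np.sin(np.radians(35)),0,-np.cos(np.radians(35))]); g=tool([-1,0,0],z)
print('rot err',(r.inv()*g).as_rotvec()); rows(line(p,r,con(q,np.array([q[3],0,q[4]])-.03*z)[0],g,6),1)
```

```text
[0.52461431 0.30294329 0.22492122] [0.40646853 0.30680838 0.65606369] [ 0.60633827  0.47670821  1.29787858 -0.55656191  1.62364046  0.43266085] 0.004921675295168559
B scene [[63.6, 38.3], [50.3, 66.6], [52.7, 40.3], [38.6, 68.3]] B top [[77.6, 81.1], [68.2, 31.4], [89.4, 79.3], [79.9, 30.3]]
keys wrist [[279.1 174.9]
 [324.5 175.4]
 [369.7 175.9]]
rot err [ 0.00077694 -0.00087396  0.0123394 ]
-0.0006 0.0006 0.0278 0.0001 -0.0001 0.0021 1; -0.0006 0.0006 0.0278 0.0001 -0.0001 0.0021 1; -0.0006 0.0006 0.0278 0.0001 -0.0001 0.0021 1; -0.0006 0.0006 0.0278 0.0001 -0.0001 0.0021 1; -0.0006 0.0006 0.0278 0.0001 -0.0001 0.0021 1; -0.0006 0.0006 0.0278 0.0001 -0.0001 0.0021 1
```

View pics/m2.png

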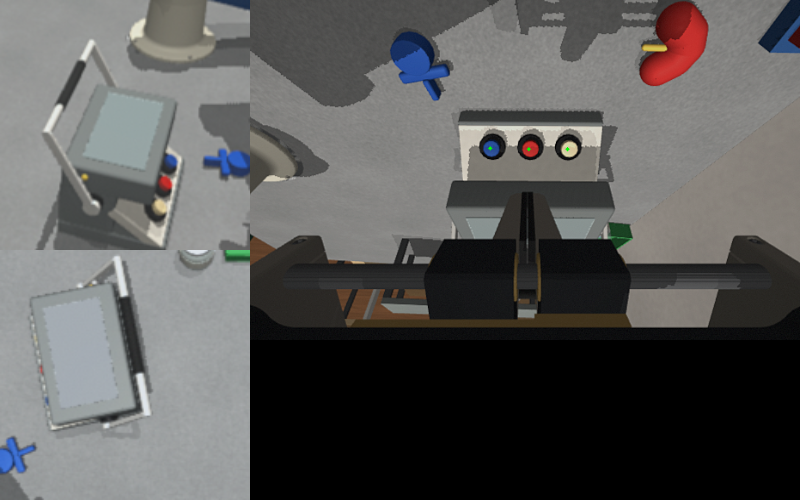

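The handle sits at the 2.007 rad prediction: in the scene inset its sleeve ends at (82,62) and (58,105) match the fit, so it is home. The markers land on all three key centres: blue (491,147), red (530,148) and cream (568,148). I approach red.

>>> {"op": "jog_arm", "data": {
  "steps": "-0.0006 0.0006 0.0278 0 0 0.002 1; -0.0006 0.0006 0.0278 0 0 0.002 1; -0.0006 0.0006 0.0278 0 0 0.002 1; -0.0006 0.0006 0.0278 0 0 0.002 1; -0.0006 0.0006 0.0278 0 0 0.002 1; -0.0006 0.0006 0.0218 0 0 0.002 1; 0 0 0.004 0 0 0 1; 0 0 0 0 0 0 1"
}}

```text
time: 9.45
tcp_pos: [0.5491, 0.2085, 0.0946]
eef_rot: [0.604, 0.739, -0.187, 0.233]
wrist_force: [0.3, 0.1, -0.4]
gripper_width: 0.003
finger_force: 0.0
```

```bash
cat >> h.py <<'E'
def key(i):
    from bench import monitor
    p,r=cur(); z=np.array([np.sin(np.radians(35)),0,-np.cos(np.radians(35))]); g=tool([-1,0,0],z)
    print('to key, tool axes',r.inv().apply(con(q,[q[3],.06*i,q[4]])[0]-p).round(4),'rot',(r.inv()*g).as_rotvec().round(4),'F tool',r.inv().apply(monitor.read_state()['wrist_force']).round(1))
E
python3 -c "
from h import *; key(0)"
```

```text
to key, tool axes [ 0.0013 -0.0015  0.034 ] rot [ 0.0025 -0.0027 -0.0051] F tool [0.3 0.3 0.4]
```

>>> {"op": "jog_arm", "data": {
  "steps": "0.0012 -0.0015 0.012 0 0 0 1; 0 0 0.012 0 0 0 1; 0 0 0.006 0 0 0 1; 0 0 0.002 0 0 0 1; 0 0 0 0 0 0 1"
}}

```text
time: 9.95
tcp_pos: [0.551, 0.1921, 0.067]
eef_rot: [0.604, 0.739, -0.188, 0.233]
wrist_force: [-1.4, 0.4, 1.8]
gripper_width: 0.006
finger_force: 1.0
```

```bash
python3 -c "
from h import *; key(0)"
```

```text
to key, tool axes [-0.001   0.0002  0.002 ] rot [ 0.0024 -0.0026 -0.0042] F tool [-0.5 -1.3 -1.9]
```

>>> {"op": "jog_arm", "data": {
  "steps": "0 0 0.002 0 0 0 1; 0 0 0.002 0 0 0 1; 0 0 0.002 0 0 0 1; 0 0 0 0 0 0 1"
}}

```text
time: 10.35
tcp_pos: [0.5521, 0.1895, 0.0632]
eef_rot: [0.604, 0.739, -0.187, 0.234]
wrist_force: [-4.9, 4.9, 6.5]
gripper_width: 0.004
finger_force: 4.5
```

```bash
python3 -c "
from h import *; key(0)"
```

```text
to key, tool axes [-0.0009 -0.0004 -0.0027] rot [ 0.004  -0.0031 -0.0049] F tool [ 1.1 -3.7 -8.6]
```

>>> {"op": "jog_arm", "data": {
  "steps": "0 0 0.002 0 0 0 1; 0 0 0.002 0 0 0 1; 0 0 0 0 0 0 1"
}}

```text
time: 10.65
tcp_pos: [0.5523, 0.1893, 0.0629]
eef_rot: [0.604, 0.739, -0.186, 0.234]
wrist_force: [-15.9, 12.6, 23.4]
gripper_width: 0.003
finger_force: 14.6
```

```bash
python3 -c "
from h import *; key(0)"
```

```text
to key, tool axes [-0.0009 -0.0005 -0.0031] rot [ 0.0045 -0.0041 -0.0067] F tool [ -0.6 -12.9 -28.2]
```

Hard stop at 28 N, with travel consistent with 6 mm: red is fully down. I back off and move over blue (−60 mm in tool y).

>>> {"op": "jog_arm", "data": {
  "steps": "0 0 -0.012 0 0 0 1; 0 0 -0.02 0 0 0 1; 0 -0.02 0 0 0 0 1; 0 -0.02 0 0 0 0 1; 0 -0.02 0 0 0 0 1; 0 0 0 0 0 0 1"
}}

```text
time: 11.25
tcp_pos: [0.488, 0.1919, 0.0842]
eef_rot: [0.603, 0.739, -0.188, 0.233]
wrist_force: [0.5, -0.1, 0.7]
gripper_width: 0.001
finger_force: 0.0
```

```bash
python3 -c "
from h import *; key(-1)"
```

```text
to key, tool axes [-0.0015  0.0018  0.0233] rot [ 0.002  -0.0021 -0.0023] F tool [-0.6  0.5 -0.5]
```

>>> {"op": "jog_arm", "data": {
  "steps": "-0.0015 0.0018 0.01 0 0 0 1; 0 0 0.008 0 0 0 1; 0 0 0.002 0 0 0 1; 0 0 0.002 0 0 0 1; 0 0 0.002 0 0 0 1; 0 0 0.002 0 0 0 1; 0 0 0.002 0 0 0 1; 0 0 0 0 0 0 1"
}}

```text
time: 12.05
tcp_pos: [0.4955, 0.1764, 0.0639]
eef_rot: [0.604, 0.739, -0.187, 0.234]
wrist_force: [-4.4, 3.5, 9.6]
gripper_width: 0.008
finger_force: 4.8
```

```bash
python3 -c "
from h import *; key(-1)"
```

```text
to key, tool axes [ 0.0006 -0.0023 -0.0029] rot [ 0.0038 -0.0027 -0.0051] F tool [ -1.9  -3.6 -10.4]
```

>>> {"op": "jog_arm", "data": {
  "steps": "0 0 0.002 0 0 0 1; 0 0 0.002 0 0 0 1; 0 0 0 0 0 0 1"
}}

```text
time: 12.35
tcp_pos: [0.4957, 0.1762, 0.0636]
eef_rot: [0.605, 0.738, -0.186, 0.234]
wrist_force: [-16.2, 14.0, 27.6]
gripper_width: 0.006
finger_force: 16.5
```

```bash
python3 -c "
from h import *; key(-1)"
```

```text
to key, tool axes [ 0.0006 -0.0024 -0.0033] rot [ 0.0042 -0.0037 -0.0071] F tool [ -1.8 -12.9 -32.4]
```

Blue bottomed the same way. Back off and go over to cream, +120 mm.

>>> {"op": "jog_arm", "data": {
  "steps": "0 0 -0.012 0 0 0 1; 0 0 -0.022 0 0 0 1; 0 0.02 0 0 0 0 1; 0 0.03 0 0 0 0 1; 0 0.03 0 0 0 0 1; 0 0.025 0 0 0 0 1; 0 0.013 0 0 0 0 1; 0 0 0 0 0 0 1"
}}

```text
time: 13.15
tcp_pos: [0.6086, 0.2163, 0.0876]
eef_rot: [0.604, 0.739, -0.187, 0.234]
wrist_force: [-0.4, -0.6, 0.6]
gripper_width: 0.005
finger_force: 0.0
```

```bash
python3 -c "
from h import *; key(1)"
```

```text
to key, tool axes [ 0.0009 -0.0012  0.0257] rot [ 0.0039 -0.0029 -0.0054] F tool [-0.8 -0.5 -0.2]
```

>>> {"op": "jog_arm", "data": {
  "steps": "0.0009 -0.0012 0.01 0 0 0 1; 0 0 0.01 0 0 0 1; 0 0 0.002 0 0 0 1; 0 0 0.002 0 0 0 1; 0 0 0.002 0 0 0 1; 0 0 0.002 0 0 0 1; 0 0 0.002 0 0 0 1; 0 0 0.002 0 0 0 1; 0 0 0 0 0 0 1"
}}

```text
time: 14.05
tcp_pos: [0.6093, 0.2006, 0.0637]
eef_rot: [0.604, 0.739, -0.187, 0.234]
wrist_force: [-11.0, 6.6, 14.4]
gripper_width: 0.006
finger_force: 8.6
```

```bash
python3 -c "
from h import *; key(1)"
```

```text
to key, tool axes [-0.      0.0013 -0.0027] rot [ 0.0035 -0.0034 -0.0055] F tool [ -1.2  -9.4 -16.9]
```

>>> {"op": "jog_arm", "data": {
  "steps": "0 0 0.002 0 0 0 1; 0 0 0 0 0 0 1"
}}

```text
time: 14.25
tcp_pos: [0.6094, 0.2006, 0.0635]
eef_rot: [0.604, 0.739, -0.187, 0.234]
wrist_force: [-15.5, 12.0, 21.3]
gripper_width: 0.005
finger_force: 13.0
```

```bash
python3 -c "
from h import *; key(1)"
```

```text
to key, tool axes [-0.0001  0.0013 -0.0029] rot [ 0.004  -0.0038 -0.006 ] F tool [ -0.  -12.7 -26. ]
```

Cream bottomed too: 26 N with no further travel. I retreat and take a final look.

>>> {"op": "jog_arm", "data": {
  "steps": "0 0 -0.012 0 0 0 1; 0 0 -0.03 0 0 0 1; 0 0 -0.04 0 0 0 1; 0 0 -0.04 0 0 0 1; 0 0 -0.03 0 0 0 1; 0 0 0 0 0 0 1; 0 0 0 0 0 0 1"
}}

```text
time: 14.95
tcp_pos: [0.5922, 0.2827, 0.1839]
eef_rot: [0.603, 0.739, -0.187, 0.234]
wrist_force: [-0.8, 0.1, -0.9]
gripper_width: 0.004
finger_force: 0.0
```

Run:
```python
from bench import capture
import cv2
cv2.imwrite('pics/end.png',capture('scene')['color'])
```

```text
(no output)
```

View pics/end.png

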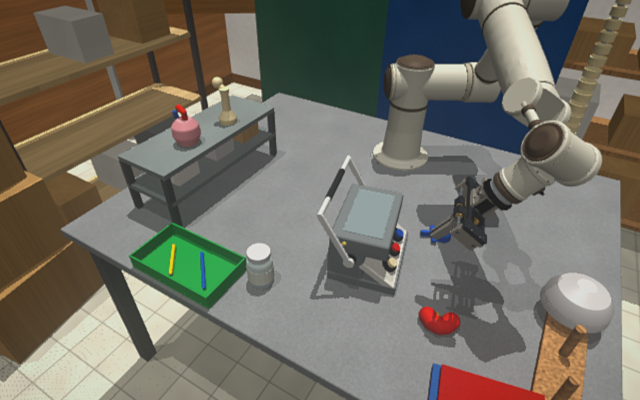

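The handle is home at the rear, with its sleeve around (338,180). The kidney (440,320), vertebra, jar, heart and femur are where they were, and the gripper is touching nothing.

```bash
python3 -c "
from bench import finish_job; print(finish_job())"
```

```text
the job is handed in; nothing more can be done
None
```

The handle is home in its rear catch, and the red, blue and cream keys were each pressed down to a hard stop, in that order. The models and other equipment are where they were; the job was handed in at about 15 s, and no verdict came back.

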